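# Put the toddler's toys back in the caddy

## Task

The toddler's three toys are mixed up with the kitchen things on the shelf: put the yellow wooden dumbbell, the flat mirror disc and the plastic ball back in the white toy caddy, each in the compartment shaped for it (dumbbell lengthways between its rails, disc flat inside the round recess, ball on its ring). Set each one down rather than dropping it, and leave the pestle, the knobbed pot lid and the orange where they lie.

Things in the scene. Friction and masses are not known exactly. Their poses are not given: they have to be found in the camera images.
- dumbbell: Toy dumbbell of yellow-painted wood, 110 mm long, lying on its side: two cylindrical ends 36 mm in diameter and 28 mm long joined by a bar 18 mm in diameter, 54 mm of which is free between the ends. Origin at its middle, on the bar's axis, 18 mm above what it lies on; x runs along its length; it is the same either way round. A narrow flat on the underside of each end keeps it from rolling. 60 g.
- mirror: Plain stainless-steel mirror disc, 52 mm in diameter and 12 mm thick, lying flat, no knob. Origin at the centre of its underside, z up. Mass about 120 g.
- ball_center (a point): Centre of the orange hard-plastic ball, 54 mm in diameter, smooth and perfectly round; on the shelf the centre is 27 mm up. It can roll if bumped. 40 g. (The point's axes mean nothing.)
- dumbbell_rack: Caddy compartment for the dumbbell: dark wood slab 130 (x) x 118 (y) x 6 mm. Rails and end stops 10 mm high enclose a space 122 (x) x 56 mm (y); the side rails are left open over the middle 62 mm for the fingers. Origin: centre of the slab's underside, 6 mm above the shelf. The dumbbell lies along x, its axis 24 mm above this origin. Fixed.
- disc_recess: Caddy compartment for the disc: dark wood slab 130 (x) x 118 (y) x 6 mm with a round recess of 72 mm inner diameter, its lip 5 mm high and 6 mm thick, with gaps about 40 mm wide for the fingers on the two y sides. Origin: centre of the slab's underside, 6 mm above the shelf; the disc's underside rests 6 mm above this origin. Fixed.
- ball_seat: Compartment of the caddy for the ball: a dark wooden slab 130 mm (x) by 118 mm (y), 6 mm thick, with a small upright ring in the middle, 48 mm outer and 32 mm inner diameter, 8 mm high. Its origin: centre of the slab's underside, 6 mm above the shelf; seated on the ring the ball's centre is 36 mm above this origin. Fixed.
- pestle: Look-alike, to be left alone: plain wooden pestle, a straight round bar 120 mm long and 36 mm in diameter without a waist, lying on its side. Origin at its middle on the axis, x along its length.
- pot_lid: Look-alike, to be left alone: small steel lid 60 mm in diameter with a black knob on top, 24 mm high in all. Origin at the centre of its underside.
- orange: Look-alike, to be left alone: a real orange, 69 mm across and 61 mm high, larger than the ball and slightly flattened, with a green stalk end on top. Origin at the centre of its underside.
- caddy: The toy caddy: a fixed white plastic tray 144 (x) x 374 mm (y) with a lip 14 mm high, holding the three compartments side by side along y, 120 mm apart, in any order. Origin: centre of its underside, on the shelf.
Mind the look-alikes: they are no part of the job. What is shaped like the mirror but green or red is not meant.

How it is judged:
At the end, for the whole second after the job is handed in: Dumbbell between its rails within 15 mm of the rack's centre and 0.25 rad of its length; disc flat on the recess floor within 13 mm of its centre; ball on its ring within 8 mm of centre; all at rest; pestle, lid and orange within 25 mm of where they began (horizontal distance between dumbbell and dumbbell_rack below 0.015 m and angle between the x axis of dumbbell and the x axis of dumbbell_rack, either way round below 0.25 rad and z of dumbbell in the frame of dumbbell_rack below 0.029 m and horizontal distance between mirror and disc_recess below 0.013 m and angle between the z axis of mirror and the z axis of disc_recess, either way round below 0.08 rad and z of mirror in the frame of disc_recess below 0.02 m and horizontal distance between ball_center and ball_seat below 0.008 m and z of ball_center in the frame of ball_seat below 0.042 m and linear speed of each of dumbbell, mirror, ball below 0.02 m/s and distance of each of pestle, pot_lid, orange from where it was at the start of the episode below 0.025 m); the robot touches nothing.
It fails at once if the pestle, the pot lid or the orange is moved by more than 25 mm (distance of any of pestle, pot_lid, orange from where it was at the start of the episode above 0.025 m).
It fails at once if a toy is dropped or tossed: it moves faster than 0.7 m/s (a fall of 25 mm) while the fingers do not hold it ((linear speed of dumbbell above 0.7 m/s and contact force between the fingers and dumbbell below 0.2 N) or (linear speed of mirror above 0.7 m/s and contact force between the fingers and mirror below 0.2 N) or (linear speed of ball above 0.7 m/s and contact force between the fingers and ball below 0.2 N)).
It also fails if it takes over 88 s, if anything falls off the work surface, if the arm or the gripper's body presses on something with over 40 N, if the wrist force passes 120 N, or if a joint passes its speed limit or range.

## Robot

A 6-joint arm with a two-finger parallel gripper is mounted at the origin on the work surface. World frame = base frame: x ahead of the robot, y to its left, z up, the work surface at z = 0. Lengths are in m, angles in rad, forces in N, time in s.
With the tool pointing down it reaches from about 0.3 to 0.875 m from the base axis. Payload 6.4 kg.
Tool frame: the origin (TCP) lies between the finger pads; the fingertips stand 11 mm ahead of it and the grasp point (between the pads) lies 8 mm behind it; z points along the fingers, y is the line along which they close (so a half turn about z gives the same grasp; the last joint's range is limited). The gripper opens to 88 mm and grips with 3 to 60 N. Pads are 18 mm wide; open, the fingers measure 123 mm over their backs; the gripper's body (75 mm by 187 mm) begins 45 mm behind the grasp point.
Start: joints at [0.925, 0.181, 1.607, -0, 1.354, -0.206], TCP at [0.245, 0.52, 0.25] pointing down, gripper open.
Joint ranges: [-2.99, 2.99], [-0.89, 2.07], [0.3, 2.58], [-1.14, 4.28], [0, 2.63], [-3.12, 3.12]. Speed limits (rad/s): [2.57, 2.57, 3.01, 3.14, 3.14, 3.14].

## Interface

Orientations are given as [roll, pitch, yaw] about the fixed x, y, z axes, in that order (R = Rz(yaw) Ry(pitch) Rx(roll)).
In Python, from station import r gives the robot as it stands.
- The arm moves only by the tool apply_moves, never from a script. Its argument "targets" is a list that holds one entry, the list of rows, each a list of 5 numbers: the shift along the tool's x, y, z in m, then the turn about the tool's z in rad, then the gripper command: -1 is fully open, 1 is shut, values between are in proportion. In form: [[[x, y, z, yaw, jaw], ...]]. A call has 1 to 10 rows; each row is the pose to reach, as a shift and turn from the pose commanded when the call began, along the tool's axes at that moment; what a row does not reach only later rows make up. A row lasts 1/10 s, in which the tool goes at most 50 mm and 8.59 degrees, less where a joint would pass 70% of its speed; a pose out of reach is approached as far as the arm can. A call with a gripper value outside its range is refused whole. The fingers move at their own pace and stop on an object; "squeeze" is the grip in N (left out, the last holds). Time passes only in rows, so rows that repeat a pose let the fingers close. It gives the time, the measured TCP pose, the force, the opening and the grip force at its end, in the units of the state.
- r.sense(): the state, without advancing time (a new reading comes with each control period).
- r.grab_frame(name): name is "scene" or "top" or "wrist"; returns a dict with "frame" (480x640x3 uint8, red, green, blue), "mtx" (3x3 intrinsics, pixels), "world_to_cam" (4x4, takes a point from world to camera coordinates). Camera axes: x right, y up, looking along -z (the intrinsics and any distortion apply to the point x, -y, -z); pixel columns grow to the right and rows downward; lengths in m; the calibration is good to about 2 mm. A picture is of the moment at which its call begins. There is no depth.
- r.finish_job(): hands the job in; it is judged then, once.
The state is a dict: "time_s": time; "q": joint angles; "qd": joint speeds; "joint_torque": joint torques, N m; "ee_pos": TCP position; "tcp_rot": TCP orientation; "ft_force": force on the tool from outside, world axes, zero at the start; "ft_torque": the same for the moment, N m; "opening": opening from 0.0 (shut) to 1.0 (fully open); "finger_force": force on a finger pad.
Only numpy, scipy, OpenCV 4.12 (cv2) and the standard library are available. Lean on these libraries where they do the work, as an engineer would, in place of code of your own. Each camera call takes 0.05 s, during which the arm holds its last target. There are 200 camera calls.

## Working session

There is one attempt and no reset: what is moved stays moved. The work goes in short steps, Python scripts to look and compute and a tool call to move; the robot and the scene stay as the last step left them, time stands still between calls to the robot, and variables do not carry over. Pictures are saved under pics/ and viewed, at most 14 in all, crops included, and the job is handed in when it is done.

Besides the shell and the picture viewer there is one more tool, called as name([rows], argument=value, ...), one row to a line, values as JSON. apply_moves: Moves the arm, as the interface text tells. Its arguments: {"type":"object","properties":{"targets":{"type":"array"},"squeeze":{"type":"number"}},"required":["targets"]}

```bash
mkdir -p pics
cat > h.py <<'E'
import numpy as np, cv2
from station import r
def grab(n):
    g=r.grab_frame(n); return g["frame"],np.array(g["mtx"]),np.array(g["world_to_cam"])
def ray(uv,K,W,z):
    u,v=uv; d=np.linalg.inv(K)@[u,v,1]; d=np.array([d[0],-d[1],-d[2]])
    R,t=W[:3,:3],W[:3,3]; c=-R.T@t; d=R.T@d
    return c+d*(z-c[2])/d[2]
def proj(p,K,W):
    q=W[:3,:3]@np.array(p)+W[:3,3]; q=K@[q[0],-q[1],-q[2]]; return q[:2]/q[2]
def save(im,f): cv2.imwrite('pics/'+f,cv2.cvtColor(im,cv2.COLOR_RGB2BGR))
E
python3 - <<'E'
from h import *
for n in("top","scene"):
    f,K,W=grab(n); save(f,n+'0.png'); np.savez(n+'0.npz',f=f,K=K,W=W)
    print(n,K.tolist(),(-W[:3,:3].T@W[:3,3]).round(3))
s=r.sense(); print(s)
E
```

```text
top [[498.2754959522182, 0.0, 319.2375962219599], [0.0, 498.2754959522182, 239.20631963568468], [0.0, 0.0, 1.0]] [0.528 0.007 1.185]
scene [[547.8215437857774, 0.0, 324.43893691994964], [0.0, 547.8215437857774, 240.95144582967478], [0.0, 0.0, 1.0]] [ 1.516 -0.013  0.816]
{'time_s': 0.1, 'q': array([ 9.24708092e-01,  1.81439452e-01,  1.60785022e+00, -3.18293661e-05,
        1.35382285e+00, -2.06285978e-01]), 'qd': array([-0.00275227, -0.0015074 , -0.00290322, -0.00148367,  0.000426  ,
       -0.00042673]), 'joint_torque': array([ 6.26280034e-04, -4.34813976e+01, -3.42696118e+01,  7.03568710e-02,
        3.40331881e-02, -1.47837642e-05]), 'ee_pos': array([0.2445231 , 0.51992313, 0.24894351]), 'tcp_rot': array([-3.14009864e+00, -2.80895431e-04,  2.70179706e+00]), 'ft_force': array([ 0.1812058 , -0.06663196, -0.44085276]), 'ft_torque': array([0.0134517 , 0.007887  , 0.01540152]), 'finger_force': 0.0, 'opening': 0.9977837246106243}
```

View pics/top0.png

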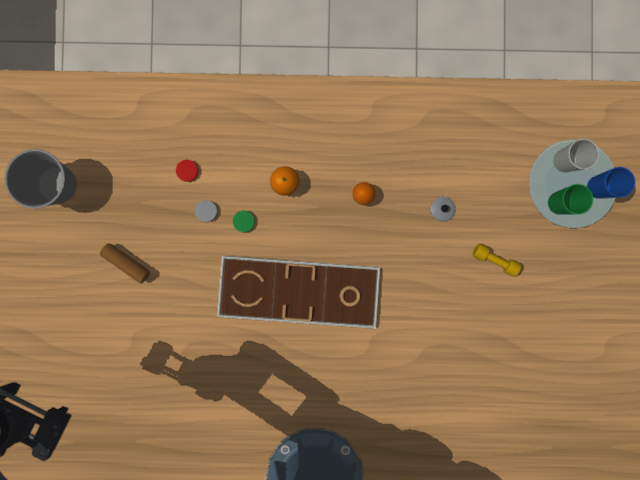

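View pics/scene0.png

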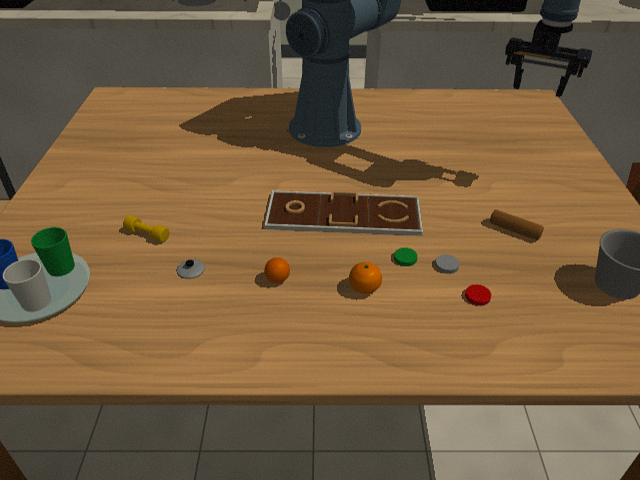

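The top view shows these pairs:
- **Dumbbell:** yellow and waisted at (497,260). The brown pestle without a waist is at (124,263).
- **Mirror:** plain grey disc at (206,211). The knobbed lid is at (443,209), and the red and green discs are not meant.
- **Ball:** smaller and plain at (363,194). The orange with a stalk is at (285,181).
- **Caddy:** recess at (247,288), rack at (300,292), ring at (349,296).

Next I'll measure these and confirm them in one crop.

Run:
```python
from h import *
D={n:np.load(n+'0.npz') for n in("top","scene")}
def blobs(n,lo,hi,win,amin=20):
    f=D[n]['f']; h=cv2.cvtColor(f,cv2.COLOR_RGB2HSV); m=cv2.inRange(h,np.array(lo),np.array(hi))
    x0,y0,x1,y1=win; z=np.zeros_like(m); z[y0:y1,x0:x1]=m[y0:y1,x0:x1]
    c,_=cv2.findContours(z,cv2.RETR_EXTERNAL,cv2.CHAIN_APPROX_NONE)
    return sorted([k for k in c if cv2.contourArea(k)>=amin],key=cv2.contourArea,reverse=True)
def P(n,uv,z): return ray(uv,D[n]['K'],D[n]['W'],z).round(4)
def show(name,n,lo,hi,win,z):
    for c in blobs(n,lo,hi,win)[:3]:
        (e,ax,an)=cv2.minAreaRect(c); M=cv2.moments(c); u=(M['m10']/M['m00'],M['m01']/M['m00'])
        print(name,n,np.round(u,1),np.round(ax,1),round(an,1),cv2.contourArea(c),P(n,u,z))
show('mirror','top',(0,0,90),(179,60,255),(190,195,223,228),.011)
show('mirror','scene',(0,0,90),(179,60,255),(430,250,465,277),.009)
show('ball','top',(3,170,60),(16,255,255),(345,178,382,212),.027)
show('ball','scene',(3,170,60),(16,255,255),(258,250,297,292),.027)
for n,w in(("top",(465,235,530,285)),("scene",(115,205,180,250))):
    c=blobs(n,(20,150,60),(35,255,255),w)[0]
    M=cv2.moments(c); u=np.array([M['m10']/M['m00'],M['m01']/M['m00']])
    pts=c[:,0].astype(float); vx,vy=cv2.fitLine(c,cv2.DIST_L2,0,.01,.01)[:2].ravel()
    d=np.array([vx,vy]); a=P(n,u-20*d,.018);b=P(n,u+20*d,.018)
    print('dumb',n,u.round(1),P(n,u,.018),'yaw',np.arctan2(*(b-a)[1::-1]).round(3))
# caddy quad
f=D['top']['f']; h=cv2.cvtColor(f,cv2.COLOR_RGB2HSV)
c=blobs('top',(0,0,130),(179,60,255),(210,245,390,335))
pts=np.vstack(c); q=cv2.boxPoints(cv2.minAreaRect(pts)); w=np.array([P('top',p,.014) for p in q]); 
print('caddy',w.mean(0),[np.linalg.norm(w[i]-w[i-1]).round(3) for i in range(4)],[np.arctan2(*(w[i]-w[i-1])[1::-1]).round(3) for i in range(4)])
# tan parts
for nm,win,z in(('recess',(226,262,268,312),.017),('rack',(280,260,320,324),.022),('ring',(330,280,370,312),.02)):
    cs=blobs('top',(8,60,110),(25,200,255),win,5); 
    if cs:
        p=np.vstack(cs); e=cv2.minAreaRect(p); print(nm,len(cs),np.round(e[0],1),np.round(e[1],1),P('top',e[0],z),cv2.minEnclosingCircle(p))
W=D['top']['f']
k=[cv2.resize(W[y-25:y+25,x-33:x+33],(264,200),interpolation=cv2.INTER_CUBIC) for x,y in((497,260),(206,211),(363,194),(124,263),(443,209),(285,181))]
big=cv2.resize(W[245:335,210:390],(792,396),interpolation=cv2.INTER_CUBIC)[:,:]
save(np.vstack([np.hstack(k[:3]),np.hstack(k[3:])]),'crop.png'); save(big,'cad.png')
```

```text
mirror top [205.4 210.5] [21. 21.] 90.0 349.0 [0.6214 0.269  0.011 ]
mirror scene [447.3 261.9] [14. 22.] 90.0 244.0 [0.6201 0.2666 0.009 ]
ball top [363.5 193.1] [22. 21.] 90.0 372.0 [ 0.6666 -0.1019  0.027 ]
ball scene [276.7 269.9] [24.7 26.2] 45.0 497.0 [ 0.6667 -0.1052  0.027 ]
dumb top [496.6 260. ] [ 0.5153 -0.4173  0.018 ] yaw -2.019
dumb scene [145.7 228.2] [ 0.5158 -0.4201  0.018 ] yaw 1.12
caddy [0.434225 0.04725  0.014   ] [np.float64(0.373), np.float64(0.144), np.float64(0.374), np.float64(0.144)] [np.float64(1.513), np.float64(-0.053), np.float64(-1.629), np.float64(3.08)]
recess 2 [247. 288.] [31.1 36.4] [0.4411 0.1668 0.017 ] ((247.0, 288.0), 18.43918800354004)
rack 4 [299.5 291.5] [33.1 66.4] [0.4351 0.0437 0.022 ] ((299.5, 291.5), 37.047367095947266)
ring 1 [349.3 295.8] [19.8 19.1] [ 0.4267 -0.0723  0.02  ] ((349.34906005859375, 295.83489990234375), 10.186009407043457)
```

View pics/crop.png

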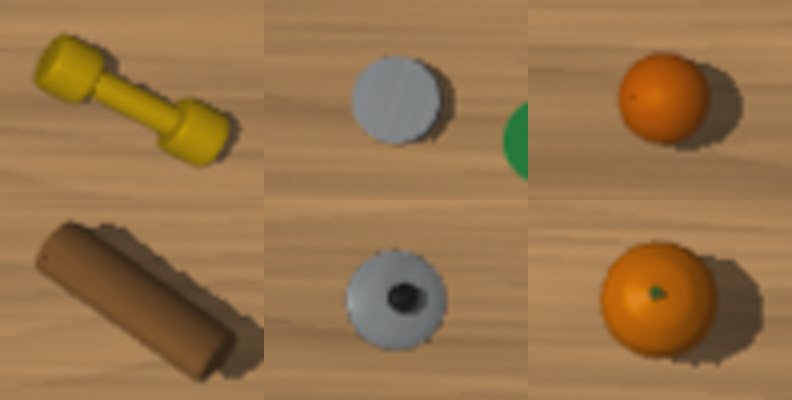

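The crop confirms all three: the waisted yellow dumbbell, the plain disc with no knob, and the small ball with no stalk. The look-alikes are on the lower row. I'll take the mirror first.

```bash
cat >> h.py <<'E'
from scipy.spatial.transform import Rotation as Ro
def row(x,y,z,yaw=None):
    s=r.sense(); R=Ro.from_euler('xyz',s['tcp_rot']).as_matrix(); y0=s['tcp_rot'][2]
    d=R.T@(np.array([x,y,z])-s['ee_pos']); t=0 if yaw is None else -((yaw-y0+np.pi)%(2*np.pi)-np.pi)
    print('t',round(s['time_s'],2),'pos',s['ee_pos'].round(4),'yaw',round(y0,3),'row',d.round(4),round(t,3),'open',round(s['opening'],3),'F',round(s['finger_force'],1),'q6',s['q'][5].round(2))
E
python3 -c "
from h import *
row(.62,.268,.13,3.58)"
```

```text
t 0.1 pos [0.2445 0.5199 0.2489] yaw 2.702 row [-0.447  -0.0679  0.1189] -0.878 open 0.998 F 0.0 q6 -0.21
```

apply_moves([
  [[-0.447,-0.068,0.119,-0.88,-1],[-0.447,-0.068,0.119,-0.88,-1],[-0.447,-0.068,0.119,-0.88,-1],[-0.447,-0.068,0.119,-0.88,-1],[-0.447,-0.068,0.119,-0.88,-1],[-0.447,-0.068,0.119,-0.88,-1],[-0.447,-0.068,0.119,-0.88,-1],[-0.447,-0.068,0.119,-0.88,-1],[-0.447,-0.068,0.119,-0.88,-1],[-0.447,-0.068,0.119,-0.88,-1]],
], squeeze=20)

```text
time_s: 1.1
ee_pos: [0.6222, 0.2657, 0.129]
tcp_rot: [-3.141, -0.001, -2.703]
ft_force: [-0.3, 0.0, -0.5]
opening: 1.003
finger_force: 0.0
```

```bash
python3 -c "
from h import *
f,K,W=grab('wrist'); save(f,'w1.png'); np.savez('w1.npz',f=f,K=K,W=W)
row(.62,.268,.013,3.58)
print(proj((.62,.268,.012),K,W))"
```

```text
t 1.15 pos [0.6247 0.2628 0.1279] yaw -2.706 row [0.002  0.0069 0.1149] -0.003 open 0.998 F 0.0 q6 -1.78
[324.66085697 239.72430814]
```

View pics/w1.png

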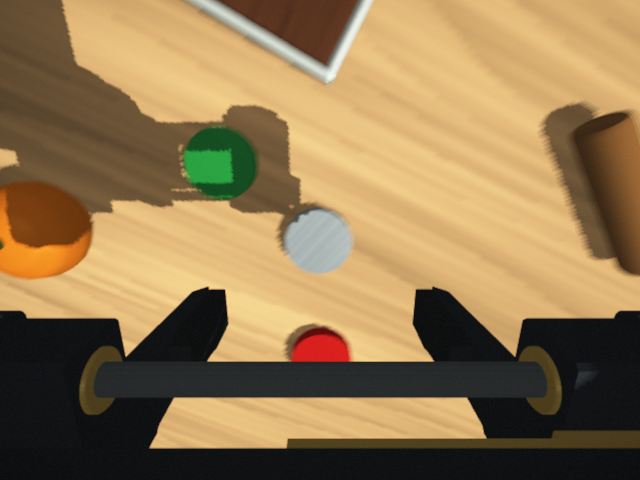

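The wrist view shows the mirror at (319,240), the green disc at (220,163) and the red disc below. The fingers are clear of all of them.

```bash
python3 -c "
from h import *
d=np.load('w1.npz');f,K,W=d['f'],d['K'],d['W']
h=cv2.cvtColor(f,cv2.COLOR_RGB2HSV); m=cv2.inRange(h,np.array((80,5,100)),np.array((130,120,255)));z=m*0;z[195:285,270:365]=m[195:285,270:365]
c=max(cv2.findContours(z,0,1)[0],key=cv2.contourArea);e=cv2.minEnclosingCircle(c);print(e,cv2.boundingRect(c))
p=ray(e[0],K,W,.012);print(p,ray((e[0][0]+e[1],e[0][1]),K,W,.012)-p); row(p[0],p[1],.013,3.58)"
```

```text
((317.8426208496094, 240.7562255859375), 31.912900924682617) (287, 209, 61, 63)
[0.62293337 0.26366133 0.012     ] [-0.01026158  0.02194295  0.        ]
t 1.15 pos [0.6247 0.2628 0.1279] yaw -2.706 row [0.0011 0.0017 0.1149] -0.003 open 0.998 F 0.0 q6 -1.78
```

apply_moves([
  [[-0.001,-0.0026,0.04,0,-1],[-0.001,-0.0026,0.08,0,-1],[-0.001,-0.0026,0.1,0,-1],[-0.001,-0.0026,0.113,0,-1],[-0.001,-0.0026,0.113,0,-1]],
])

```text
time_s: 1.65
ee_pos: [0.6206, 0.2663, 0.0154]
tcp_rot: [3.141, -0.004, -2.701]
ft_force: [-0.2, 0.2, 0.9]
opening: 1.004
finger_force: 0.0
```

```bash
python3 -c "
from h import *
row(.622,.266,.013,3.58)"
```

```text
t 1.65 pos [0.6206 0.2663 0.0154] yaw -2.701 row [-0.0011 -0.0009  0.0024] 0.002 open 1.004 F 0.0 q6 -1.78
```

apply_moves([
  [[-0.001,0,0.002,0,-1],[-0.001,0,0.002,0,0],[-0.001,0,0.002,0,1],[-0.001,0,0.002,0,1],[-0.001,0,0.002,0,1],[-0.001,0,0.002,0,1],[-0.001,0,0.002,0,1]],
], squeeze=25)

```text
time_s: 2.35
ee_pos: [0.6234, 0.267, 0.0161]
tcp_rot: [-3.142, 0.0, -2.701]
ft_force: [-0.5, -0.2, 1.8]
opening: 0.573
finger_force: 25.0
```

```bash
python3 -c "
from h import *
row(.4406,.166,.12,-.055+np.pi)"
```

```text
t 2.35 pos [0.6234 0.267  0.0161] yaw -2.701 row [ 0.2084 -0.0135 -0.104 ] 0.495 open 0.573 F 25.0 q6 -1.78
```

apply_moves([
  [[0,0,-0.05,0,1],[0,0,-0.1,0,1],[0.05,-0.003,-0.104,0.12,1],[0.1,-0.006,-0.104,0.25,1],[0.15,-0.01,-0.104,0.37,1],[0.2,-0.013,-0.104,0.49,1],[0.208,-0.013,-0.104,0.495,1],[0.208,-0.013,-0.104,0.495,1],[0.208,-0.013,-0.104,0.495,1]],
])

```text
time_s: 3.25
ee_pos: [0.4423, 0.1668, 0.1205]
tcp_rot: [3.141, 0.003, 3.087]
ft_force: [0.7, -0.3, -0.4]
opening: 0.578
finger_force: 25.0
```

Run:
```python
from h import *
f,K,W=grab('wrist'); save(f,'w2.png'); np.savez('w2.npz',f=f,K=K,W=W)
row(.4406,.166,.028,-.055+np.pi)
print(proj((.4406,.166,.012),K,W))
```

```text
t 3.3 pos [0.4426 0.167  0.1205] yaw 3.088 row [ 0.0021 -0.0011  0.0925] 0.001 open 0.575 F 25.0 q6 -1.41
[319.33495409 241.43011975]
```

View pics/w2.png

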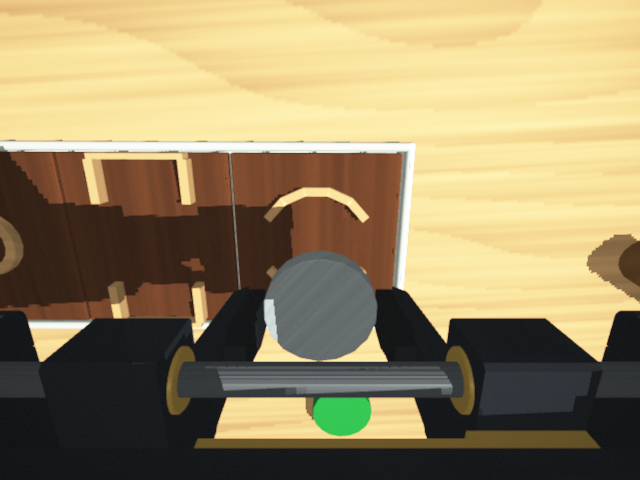

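The disc is held level at (320,308), with the recess centre at about (318,243), close to the projected (319,241). I'll check the in-hand offset and then lower.

Run:
```python
from h import *
d=np.load('w2.npz');K,W=d['K'],d['W']
print(ray((320,306),K,W,.1195), ray((318,243.5),K,W,.016))
row(.4406,.166,.028,-.055+np.pi)
```

```text
[0.43598753 0.16677857 0.1195    ] [0.44085115 0.16502758 0.016     ]
t 3.3 pos [0.4426 0.167  0.1205] yaw 3.088 row [ 0.0021 -0.0011  0.0925] 0.001 open 0.575 F 25.0 q6 -1.41
```

apply_moves([
  [[-0.003,-0.001,0.045,0,1],[-0.003,-0.001,0.07,0,1],[-0.003,-0.001,0.08,0,1],[-0.003,-0.001,0.086,0,1],[-0.003,-0.001,0.089,0,1],[-0.003,-0.001,0.09,0,1],[-0.003,-0.001,0.091,0,1],[-0.003,-0.001,0.091,0,1]],
])

```text
time_s: 4.1
ee_pos: [0.4441, 0.1655, 0.0294]
tcp_rot: [3.141, 0.001, 3.087]
ft_force: [0.3, 0.6, -0.4]
opening: 0.576
finger_force: 25.0
```

Run:
```python
from h import *
row(.4406,.166,.027,-.055+np.pi)
print(r.sense()['ft_force'])
```

```text
t 4.1 pos [0.4441 0.1655 0.0294] yaw 3.087 row [0.0036 0.0003 0.0024] 0.0 open 0.576 F 25.0 q6 -1.41
[ 0.33709666  0.59356104 -0.43452545]
```

apply_moves([
  [[0,0,0.001,0,1],[0,0,0.0015,0,1],[0,0,0.0015,0,-0.2],[0,0,0.0015,0,-0.4],[0,0,0.0015,0,-0.6],[0,0,0.0015,0,-0.6],[0,0,-0.03,0,-0.6],[0,0,-0.08,0,-0.6],[0,0,-0.12,0,-0.6],[0,0,-0.12,0,-0.6]],
])

```text
time_s: 5.1
ee_pos: [0.4475, 0.166, 0.1544]
tcp_rot: [3.14, 0.011, 3.087]
ft_force: [0.4, -0.6, 0.2]
opening: 0.8
finger_force: 0.0
```

Run:
```python
from h import *
f,K,W=grab('wrist'); save(f,'w3.png'); np.savez('w3.npz',f=f,K=K,W=W)
row(.6667,-.1035,.15,2.6)
row(.6667,-.1035,.15,-.9)
```

```text
t 5.15 pos [0.4458 0.1657 0.1516] yaw 3.087 row [-0.2353 -0.2567  0.0029] 0.487 open 0.8 F 0.0 q6 -1.41
t 5.15 pos [0.4458 0.1657 0.1516] yaw 3.087 row [-0.2353 -0.2567  0.0029] -2.296 open 0.8 F 0.0 q6 -1.41
```

View pics/w3.png

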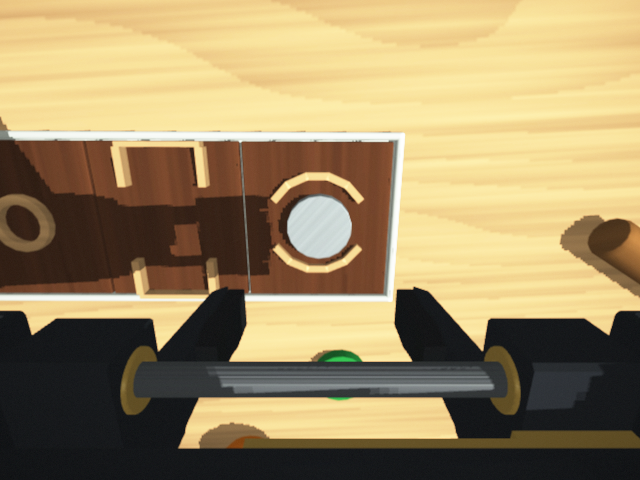

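The disc lies flat inside the recess, at (319,227) against a recess centre of about (318,222). Next is the ball, keeping the same yaw.

apply_moves([
  [[-0.235,-0.257,0.003,0,-1],[-0.235,-0.257,0.003,0,-1],[-0.235,-0.257,0.003,0,-1],[-0.235,-0.257,0.003,0,-1],[-0.235,-0.257,0.003,0,-1],[-0.235,-0.257,0.003,0,-1],[-0.235,-0.257,0.003,0,-1],[-0.235,-0.257,0.003,0,-1],[-0.235,-0.257,0.003,0,-1],[-0.235,-0.257,0.003,0,-1]],
])

```text
time_s: 6.15
ee_pos: [0.6627, -0.1028, 0.144]
tcp_rot: [3.14, -0.003, 3.087]
ft_force: [-0.3, -0.1, 0.0]
opening: 0.997
finger_force: 0.0
```

Run:
```python
from h import *
f,K,W=grab('wrist')
h=cv2.cvtColor(f,cv2.COLOR_RGB2HSV); m=cv2.inRange(h,np.array((3,170,60)),np.array((16,255,255)))
for c in cv2.findContours(m,0,1)[0]:
    if cv2.contourArea(c)>300:
        e=cv2.minEnclosingCircle(c); print(e,cv2.contourArea(c)); p=ray(e[0],K,W,.027); print(p)
row(.6667,-.1035,.019,3.087)
```

```text
((562.5714111328125, 267.0), 53.03553009033203) 7229.0
[0.69421994 0.08402653 0.027     ]
((318.260009765625, 246.97999572753906), 35.21923065185547) 3745.5
[ 0.66734934 -0.10476746  0.027     ]
t 6.2 pos [ 0.6629 -0.1025  0.1446] yaw 3.088 row [-0.0041 -0.0009  0.1256] 0.001 open 0.999 F 0.0 q6 -1.85
```

apply_moves([
  [[-0.003,-0.001,0.04,0,-1],[-0.003,-0.001,0.08,0,-1],[-0.003,-0.001,0.105,0,-1],[-0.003,-0.001,0.12,0,-1],[-0.003,-0.001,0.12,0,-1],[-0.003,-0.001,0.12,0,-1]],
])

```text
time_s: 6.8
ee_pos: [0.6677, -0.1049, 0.027]
tcp_rot: [-3.141, 0.001, 3.088]
ft_force: [0.9, 0.8, 0.3]
opening: 0.998
finger_force: 0.0
```

Run:
```python
from h import *
row(.667,-.104,.019,3.087)
```

```text
t 6.8 pos [ 0.6677 -0.1049  0.027 ] yaw 3.088 row [0.0007 0.0008 0.008 ] 0.001 open 0.998 F 0.0 q6 -1.85
```

apply_moves([
  [[0,0.001,0.0075,0,-1],[0,0.001,0.0075,0,-1],[0,0.001,0.0075,0,-0.3],[0,0.001,0.0075,0,0],[0,0.001,0.0075,0,1],[0,0.001,0.0075,0,1],[0,0.001,0.0075,0,1],[0,0.001,0.0075,0,1]],
], squeeze=15)

```text
time_s: 7.6
ee_pos: [0.6672, -0.1043, 0.0183]
tcp_rot: [-3.142, 0.0, 3.087]
ft_force: [0.9, 0.8, 0.3]
opening: 0.594
finger_force: 14.9
```

Run:
```python
from h import *
row(.4268,-.073,.12,3.087)
```

```text
t 7.6 pos [ 0.6672 -0.1043  0.0183] yaw 3.087 row [ 0.2417  0.0181 -0.1017] -0.0 open 0.594 F 14.9 q6 -1.85
```

apply_moves([
  [[0,0,-0.04,0,1],[0,0,-0.08,0,1],[0.04,0.003,-0.1,0,1],[0.085,0.007,-0.1,0,1],[0.13,0.01,-0.1,0,1],[0.175,0.014,-0.1,0,1],[0.215,0.017,-0.1,0,1],[0.242,0.018,-0.1,0,1],[0.242,0.018,-0.1,0,1],[0.242,0.018,-0.1,0,1]],
])

```text
time_s: 8.6
ee_pos: [0.427, -0.0733, 0.1188]
tcp_rot: [-3.141, 0.002, 3.086]
ft_force: [-0.1, -0.9, -1.0]
opening: 0.59
finger_force: 15.0
```

Run:
```python
from h import *
f,K,W=grab('wrist'); save(f,'w4.png'); np.savez('w4.npz',f=f,K=K,W=W)
row(.4268,-.073,.034,3.087)
print(proj((.4268,-.073,.02),K,W),proj(r.sense()['ee_pos']+[0,0,.008],K,W))
```

```text
t 8.65 pos [ 0.4277 -0.0735  0.1189] yaw 3.086 row [0.0011 0.0006 0.0849] -0.001 open 0.596 F 15.0 q6 -1.96
[321.22910015 247.6180609 ] [320.5169125 331.7233184]
```

View pics/w4.png

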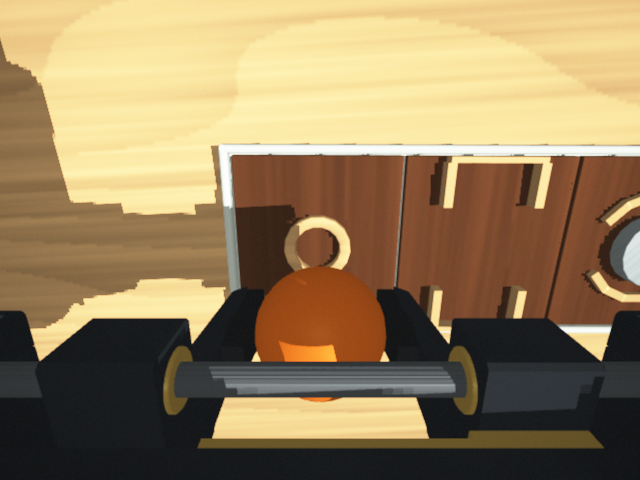

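The ball is held centred at (320,333). The ring appears at about (317,248), slightly left of the predicted 321, so I'll fit it.

Run:
```python
from h import *
d=np.load('w4.npz');f,K,W=d['f'],d['K'],d['W']
h=cv2.cvtColor(f,cv2.COLOR_RGB2HSV)
g=h[200:272,270:365]; m=cv2.inRange(g,np.array((10,50,100)),np.array((28,170,255)))
c=max(cv2.findContours(m,0,1)[0],key=cv2.contourArea)[:,0]+[270,200]
P=np.array([ray(p,K,W,.018)[:2] for p in c if p[1]<262])
from scipy.optimize import least_squares
s=least_squares(lambda v:np.hypot(*(P-v[:2]).T)-.024,[.4268,-.073],loss='soft_l1',f_scale=.001);print(s.x,s.cost,len(P))
row(s.x[0],s.x[1],.034,3.087)
b=cv2.inRange(h,np.array((3,170,40)),np.array((16,255,255)));b[:,:250]=0;b[:,390:]=0;b[:262]=0
c=max(cv2.findContours(b,0,1)[0],key=cv2.contourArea);print(cv2.boundingRect(c))
```

```text
[ 0.41019163 -0.07070086] 0.0019672324988510227 325
t 8.65 pos [ 0.4277 -0.0735  0.1189] yaw 3.086 row [0.0178 0.0019 0.0849] -0.001 open 0.596 F 15.0 q6 -1.96
(255, 266, 132, 96)
```

Run:
```python
from h import *
d=np.load('w4.npz');f,K,W=d['f'],d['K'],d['W']
print(ray((317.3,215.5),K,W,.02),ray((284.5,246),K,W,.02),ray((350,246),K,W,.02))
g=cv2.cvtColor(f,cv2.COLOR_RGB2HSV)
print(''.join(f'{x}:{g[245,x].tolist()} ' for x in range(278,358,3)))
```

```text
[ 0.40337853 -0.07441236  0.02      ] [ 0.42414479 -0.09887901  0.02      ] [ 0.42673021 -0.05261523  0.02      ]
278:[10, 146, 56] 281:[10, 138, 59] 284:[15, 132, 95] 287:[17, 121, 147] 290:[17, 122, 146] 293:[17, 123, 145] 296:[12, 151, 127] 299:[10, 156, 119] 302:[11, 156, 124] 305:[10, 162, 124] 308:[11, 163, 127] 311:[10, 159, 133] 314:[11, 161, 136] 317:[10, 160, 134] 320:[11, 161, 125] 323:[11, 161, 119] 326:[11, 162, 123] 329:[11, 157, 127] 332:[11, 156, 100] 335:[10, 144, 55] 338:[14, 131, 72] 341:[22, 98, 246] 344:[23, 89, 251] 347:[24, 84, 253] 350:[14, 140, 166] 353:[11, 162, 123] 356:[12, 166, 123]
```

apply_moves([
  [[0,-0.0015,0.04,0,1],[0,-0.0015,0.065,0,1],[0,-0.0015,0.076,0,1],[0,-0.0015,0.081,0,1],[0,-0.0015,0.083,0,1],[0,-0.0015,0.084,0,1],[0,-0.0015,0.085,0,1],[0,-0.0015,0.085,0,1]],
])

```text
time_s: 9.45
ee_pos: [0.4269, -0.0747, 0.0338]
tcp_rot: [-3.141, 0.001, 3.087]
ft_force: [-0.6, -0.3, -0.4]
opening: 0.595
finger_force: 15.0
```

Run:
```python
from h import *
row(.427,-.075,.0333,3.087)
print(r.sense()['ft_force'])
```

```text
t 9.45 pos [ 0.4269 -0.0747  0.0338] yaw 3.087 row [-0.0001 -0.0003  0.0005] -0.0 open 0.595 F 15.0 q6 -1.96
[-0.61552709 -0.32472921 -0.42335015]
```

apply_moves([
  [[0,0,0.0007,0,1],[0,0,0.0007,0,1],[0,0,0.0007,0,-0.3],[0,0,0.0007,0,-0.5],[0,0,0.0007,0,-0.8],[0,0,0.0007,0,-0.8],[0,0,-0.03,0,-0.8],[0,0,-0.07,0,-0.8],[0,0,-0.115,0,-0.8],[0,0,-0.115,0,-0.8]],
])

```text
time_s: 10.45
ee_pos: [0.43, -0.0761, 0.1538]
tcp_rot: [-3.137, 0.01, 3.087]
ft_force: [0.5, -0.7, -1.0]
opening: 0.899
finger_force: 0.0
```

Run:
```python
from h import *
f,K,W=grab('wrist'); save(f,'w5.png'); np.savez('w5.npz',f=f,K=K,W=W)
row(.5157,-.419,.13,1.12)
row(.5157,-.419,.13,1.12-np.pi)
```

```text
t 10.5 pos [ 0.4285 -0.0755  0.1511] yaw 3.087 row [-0.1057 -0.3382  0.0227] 1.967 open 0.896 F 0.0 q6 -1.96
t 10.5 pos [ 0.4285 -0.0755  0.1511] yaw 3.087 row [-0.1057 -0.3382  0.0227] -1.175 open 0.896 F 0.0 q6 -1.96
```

View pics/w5.png

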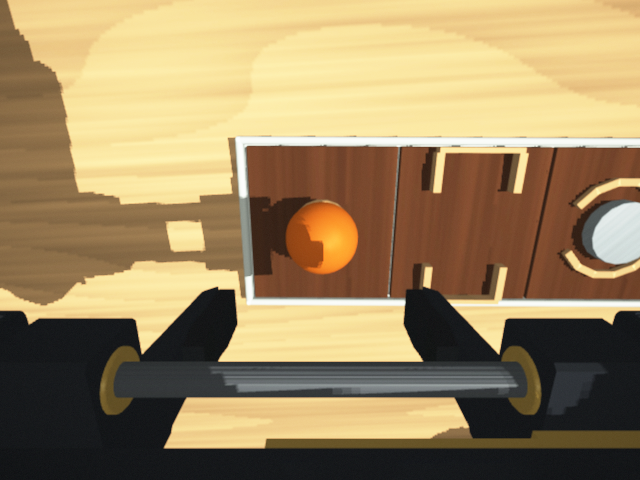

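The ball sits on its ring at (321,237). Now the dumbbell: a turn of +1.97 gives yaw 1.12 and keeps joint 6 in range.

apply_moves([
  [[-0.012,-0.04,0,0.14,-1],[-0.025,-0.08,0,0.28,-1],[-0.038,-0.12,0,0.42,-1],[-0.05,-0.16,0.005,0.56,-1],[-0.063,-0.2,0.01,0.7,-1],[-0.075,-0.24,0.015,0.84,-1],[-0.088,-0.28,0.02,0.98,-1],[-0.1,-0.32,0.02,1.12,-1],[-0.106,-0.338,0.021,1.26,-1],[-0.106,-0.338,0.021,1.4,-1]],
])

```text
time_s: 11.5
ee_pos: [0.5128, -0.4201, 0.1242]
tcp_rot: [-3.14, -0.002, 1.678]
ft_force: [-0.1, 0.5, 0.4]
opening: 0.998
finger_force: 0.0
```

Run:
```python
from h import *
d=np.load('w5.npz');print(ray((321.5,237),d['K'],d['W'],.042))
row(.5157,-.419,.13,1.12)
```

```text
[ 0.42677621 -0.07580443  0.042     ]
t 11.5 pos [ 0.5128 -0.4201  0.1242] yaw 1.678 row [ 0.0008  0.003  -0.0058] 0.558 open 0.998 F 0.0 q6 -0.97
```

Ball centre at (.427,-.076), on the ring. I'll finish the turn and look.

apply_moves([
  [[0,0,-0.006,0.14,-1],[0,0,-0.006,0.28,-1],[0,0,-0.006,0.42,-1],[0,0,-0.006,0.558,-1],[0,0,-0.006,0.558,-1],[0,0,-0.006,0.558,-1],[0,0,-0.006,0.558,-1]],
])

```text
time_s: 12.2
ee_pos: [0.5134, -0.4175, 0.1322]
tcp_rot: [-3.14, -0.001, 1.131]
ft_force: [0.6, -0.0, -0.4]
opening: 0.996
finger_force: 0.0
```

Run:
```python
from h import *
f,K,W=grab('wrist'); save(f,'w6.png'); np.savez('w6.npz',f=f,K=K,W=W)
h=cv2.cvtColor(f,cv2.COLOR_RGB2HSV); m=cv2.inRange(h,np.array((20,170,50)),np.array((35,255,255)));m[290:]=0
c=max(cv2.findContours(m,0,1)[0],key=cv2.contourArea); e=cv2.minAreaRect(c); print(e)
q=cv2.boxPoints(e); s=[(q[i]+q[(i+1)%4])/2 for i in range(4)]; s=(s[0],s[2]) if np.linalg.norm(s[0]-s[2])>np.linalg.norm(s[1]-s[3]) else (s[1],s[3])
a,b=[ray(x,K,W,.018) for x in s]; p=ray(e[0],K,W,.018); yaw=np.arctan2(*(b-a)[1::-1]); print(p,yaw,np.linalg.norm(b-a))
row(p[0],p[1],.014,yaw if abs(yaw-1.12)<1 else yaw+np.pi)
```

```text
((326.5, 227.0), (124.0, 49.0), 90.0)
[ 0.52251622 -0.40943438  0.018     ] -2.005421833623801 0.09543965182480416
t 12.25 pos [ 0.5135 -0.4176  0.1325] yaw 1.131 row [0.0112 0.0048 0.1185] -0.005 open 1.004 F 0.0 q6 -0.42
```

View pics/w6.png

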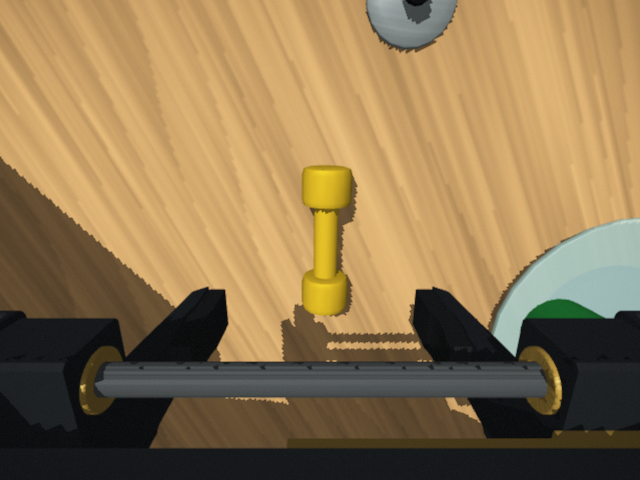

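The dumbbell runs vertically from (327,166) to (324,314), so its middle is at about (325,240). My row cut had clipped it. The fingers straddle it, with the plate about 130 mm away.

Run:
```python
from h import *
d=np.load('w6.npz');K,W=d['K'],d['W']
a,b=ray((324.5,314),K,W,.018),ray((327,166.5),K,W,.018)
yaw=np.arctan2(*(b-a)[1::-1]); print(a,b,(a+b)/2,yaw,np.linalg.norm(a-b),ray((325.5,240),K,W,.02))
p=(a+b)/2; row(p[0],p[1],.014,yaw)
```

```text
[ 0.490563   -0.47444254  0.018     ] [ 0.54137072 -0.3696551   0.018     ] [ 0.51596686 -0.42204882  0.018     ] 1.1193301394932043 0.11645527913111435 [ 0.51782295 -0.41769618  0.02      ]
t 12.25 pos [ 0.5135 -0.4176  0.1325] yaw 1.131 row [-0.003   0.0043  0.1185] 0.012 open 1.004 F 0.0 q6 -0.42
```

apply_moves([
  [[-0.001,0.004,0.04,0.012,-1],[-0.001,0.004,0.08,0.012,-1],[-0.001,0.004,0.1,0.012,-1],[-0.001,0.004,0.113,0.012,-1],[-0.001,0.004,0.113,0.012,-1],[-0.001,0.004,0.113,0.012,-1]],
])

```text
time_s: 12.85
ee_pos: [0.5174, -0.421, 0.0212]
tcp_rot: [3.14, 0.001, 1.117]
ft_force: [0.2, -0.3, 0.3]
opening: 1.001
finger_force: 0.0
```

```bash
python3 -c "
from h import *
row(.516,-.42,.014,1.12)"
```

```text
t 12.85 pos [ 0.5174 -0.421   0.0212] yaw 1.117 row [ 0.0003 -0.0017  0.0072] -0.003 open 1.001 F 0.0 q6 -0.41
```

apply_moves([
  [[0,-0.001,0.006,0,-1],[0,-0.001,0.006,0,0],[0,-0.001,0.006,0,1],[0,-0.001,0.006,0,1],[0,-0.001,0.006,0,1],[0,-0.001,0.006,0,1],[0,-0.001,0.006,0,1],[0,-0.001,0.006,0,1],[0,-0.001,0.006,0,1],[0,-0.001,0.006,0,1]],
], squeeze=25)

```text
time_s: 13.85
ee_pos: [0.516, -0.42, 0.0142]
tcp_rot: [3.142, 0.0, 1.117]
ft_force: [0.0, 0.2, -0.0]
opening: 0.204
finger_force: 0.4
```

```bash
python3 -c "
from h import *
row(.4335,.0445,.13,-.055)"
```

```text
t 13.85 pos [ 0.516  -0.42    0.0142] yaw 1.117 row [ 0.3813 -0.2779 -0.1158] 1.172 open 0.204 F 0.4 q6 -0.41
```

apply_moves([
  [[0,0,0,0,1],[0,0,0,0,1],[0,0,0,0,1],[0,0,-0.04,0,1],[0,0,-0.08,0,1],[0,0,-0.116,0,1],[0.035,-0.025,-0.116,0.13,1],[0.07,-0.05,-0.116,0.26,1],[0.105,-0.077,-0.116,0.39,1],[0.14,-0.102,-0.116,0.52,1]],
])

```text
time_s: 14.85
ee_pos: [0.4849, -0.2478, 0.1302]
tcp_rot: [-3.141, 0.0, 0.591]
ft_force: [0.3, 0.4, 0.1]
opening: 0.193
finger_force: 24.9
```

```bash
python3 -c "
from h import *
row(.4335,.0445,.13,-.055)"
```

```text
t 14.85 pos [ 0.4849 -0.2478  0.1302] yaw 0.591 row [ 1.201e-01 -2.713e-01  2.000e-04] 0.646 open 0.193 F 24.9 q6 0.29
```

apply_moves([
  [[0.018,-0.04,0,0.1,1],[0.036,-0.08,0,0.2,1],[0.054,-0.12,0,0.3,1],[0.072,-0.16,0,0.4,1],[0.09,-0.2,0,0.5,1],[0.106,-0.24,0,0.6,1],[0.12,-0.271,0,0.646,1],[0.12,-0.271,0,0.646,1],[0.12,-0.271,0,0.646,1]],
])

```text
time_s: 15.75
ee_pos: [0.4327, 0.0425, 0.1304]
tcp_rot: [3.141, -0.001, -0.046]
ft_force: [0.1, 0.0, -0.3]
opening: 0.195
finger_force: 24.9
```

```bash
python3 -c "
from h import *
f,K,W=grab('wrist'); save(f,'w7.png'); np.savez('w7.npz',f=f,K=K,W=W)
row(.4335,.0445,.026,-.055);print(proj((.4335,.0445,.012),K,W))"
```

```text
t 15.8 pos [0.433  0.0418 0.1304] yaw -0.048 row [ 0.0003 -0.0028  0.1044] 0.007 open 0.194 F 24.9 q6 1.44
[316.87878045 239.44255842]
```

View pics/w7.png

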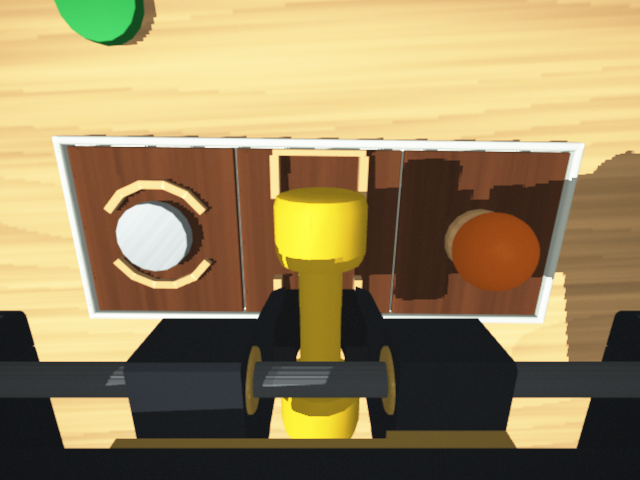

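The rack frame is centred at about (319,152) at its far stop, with the dumbbell aligned above it at (320,220). Mirror and ball still look seated. I'll check the lengthwise fit.

```bash
python3 -c "
from h import *
d=np.load('w7.npz');K,W=d['K'],d['W'];s=r.sense();p=s['ee_pos'];R=Ro.from_euler('xyz',s['tcp_rot']).as_matrix()
print('far rim pred',proj(p+R@[.055,0,-.022],K,W),'inner far end top pred',proj(p+R@[.027,0,-.022],K,W))
print('near rim pred',proj(p+R@[-.055,0,-.022],K,W))
print('stop inner pts',ray((319,157),K,W,.022),'outer',ray((319,151),K,W,.022))
print('rail ends',ray((275,197),K,W,.022),ray((364,197),K,W,.022))
print('lip',ray((319,139),K,W,.014))
"
```

```text
far rim pred [321.60540798 205.76903281] inner far end top pred [321.44197477 284.12373013]
near rim pred [321.07156484 461.70916038]
stop inner pts [0.49516847 0.03989669 0.022     ] outer [0.49912168 0.03970642 0.022     ]
rail ends [0.46922416 0.07220241 0.022     ] [0.46624887 0.00951545 0.022     ]
lip [0.50678609 0.0393501  0.014     ]
```

apply_moves([
  [[0.001,-0.001,0.045,0.007,1],[0.001,-0.001,0.08,0.007,1],[0.001,-0.001,0.093,0.007,1],[0.001,-0.001,0.099,0.007,1],[0.001,-0.001,0.102,0.007,1],[0.001,-0.001,0.103,0.007,1],[0.001,-0.001,0.103,0.007,1],[0.001,-0.001,0.103,0.007,1]],
])

```text
time_s: 16.6
ee_pos: [0.4345, 0.0429, 0.028]
tcp_rot: [3.141, -0.002, -0.056]
ft_force: [-0.4, -0.9, 0.3]
opening: 0.195
finger_force: 24.9
```

```bash
python3 -c "
from h import *
row(.434,.043,.0262,-.055);print(r.sense()['ft_force'])"
```

```text
t 16.6 pos [0.4345 0.0429 0.028 ] yaw -0.056 row [-0.0005 -0.0001  0.0018] -0.001 open 0.195 F 24.9 q6 1.45
[-0.4344723  -0.85938914  0.34175892]
```

apply_moves([
  [[0,0,0.0008,0,1],[0,0,0.0013,0,1],[0,0,0.0013,0,0.5],[0,0,0.0013,0,0.3],[0,0,0.0013,0,0.1],[0,0,0.0013,0,0.1],[0,0,0.0013,0,0.1],[0,0,-0.03,0,0.1],[0,0,-0.08,0,0.1],[0,0,-0.12,0,0.1]],
])

```text
time_s: 17.6
ee_pos: [0.4336, 0.0432, 0.149]
tcp_rot: [-3.142, 0.0, -0.056]
ft_force: [0.5, 0.4, 0.6]
opening: 0.445
finger_force: 0.0
```

apply_moves([
  [[0,0,-0.04,0,0],[-0.04,0,-0.06,0,0],[-0.04,0,-0.06,0,0],[-0.04,0,-0.06,0,0],[-0.04,0,-0.06,0,0]],
])

```text
time_s: 18.1
ee_pos: [0.3938, 0.0453, 0.2064]
tcp_rot: [-3.141, 0.001, -0.056]
ft_force: [-0.1, 0.3, 0.1]
opening: 0.498
finger_force: 0.0
```

```bash
python3 -c "
from h import *
f,K,W=grab('wrist'); s,K2,W2=grab('scene'); save(cv2.resize(np.hstack([f[:300],s[130:430]]),(800,188)) if 0 else np.vstack([f[:300],cv2.resize(s[150:310,:],(640,160))]),'w8.png'); np.savez('w8.npz',f=f,K=K,W=W)
print(r.sense()['ee_pos'])"
```

```text
[0.39365575 0.0453432  0.2059579 ]
```

View pics/w8.png

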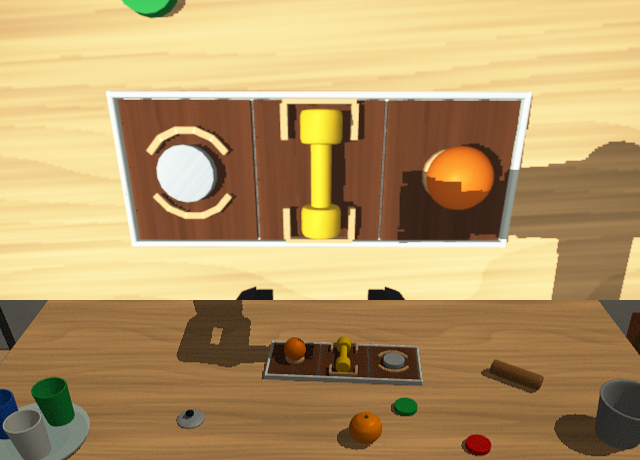

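The picture shows the disc flat in its recess (187,172), the dumbbell between its rails (321,172), and the ball on its ring (459,177). The pestle, lid and orange are where they started.

```bash
python3 -c "
from h import *
print(r.finish_job())"
```

```text
the job is handed in; nothing more can be done
None
```

The dumbbell, mirror disc and ball are each set down in their own caddy compartments, the pestle, lid and orange were left where they lay, and the job was handed in at about 18 s; it returned no verdict.

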